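# Hang the washed bun rings up to dry

## Task

Pick up the flat skewer by its wooden handle, thread its bar through both large bun rings standing in the wash rack, and lift the two out together. Carry them over and set the loaded skewer gently down across the two forks of the drying stand, with both rings hanging from the bar between the forks, and only then let go.

Things in the scene. Friction and masses are not known exactly. Their poses are not given: they have to be found in the camera images.
- skewer: Flat steel skewer, dark wooden handle, lying on the table, 110 g. Origin under the handle's middle, at its underside; x along the bar to the tip, z up. Handle 60 long (x -30 to 30), 22 wide, 40 high (z 0 to 40 mm): take it from above, fingers closing along y. Bar 14 wide, 6 thick (z 0 to 6), straight to the tip at x = 220 mm; its last 8 mm turn up to z = 16, to keep rings from sliding off.
- ring_a: One of two large steel bun rings: hoop of 90 mm outside diameter, 84 mm hole, 25 wide, 50 g. Origin at the hole's centre, x the hole's axis. Both stand on edge, loose, in one fixed low wire rack, level axes in line, 40 mm apart between centres; centres 56 mm above the table, holes clear right through. They lift straight up. A like rack 150 mm nearer or farther holds two small 66 mm rings.
- ring_b: The other large steel bun ring, in the same rack and like the first: 90 mm outside diameter, 84 mm hole, 25 mm wide, 50 g, on edge. Origin at the hole's centre, x the hole's level axis. The rack's wire uprights stand at the rings' outer edges, left and right of the holes, and reach 66 mm above the table; nothing stands before the holes. Hung on the bar, rings reach 78 mm below it.
- stand: Fixed drying stand: base 170 x 70 x 8 mm and two posts with forks. Origin under the base's middle; x runs from fork to fork (at x = -65 and 65 mm, 8 thick), z up. The bar lies along x on the fork floors, 115 mm above the table, 30 wide between lips that flare to 65 and reach 140 high. Handle outside either fork, its middle 120 mm from the stand's middle; rings hang between the forks.

How it is judged:
By the outcome, as a careful person would: the job done as asked, in the order asked, and still so for the second after the job is handed in, with the robot touching nothing.
It also fails if it takes over 61 s, if anything falls off the work surface, if the arm or the gripper's body presses on something with over 40 N, if the wrist force passes 120 N, or if a joint passes its speed limit or range.

## Robot

A 6-joint arm with a two-finger parallel gripper is mounted at the origin on the work surface. World frame = base frame: x ahead of the robot, y to its left, z up, the work surface at z = 0. Lengths are in mm, angles in rad, forces in N, time in s.
With the tool pointing down it reaches from about 350 to 975 mm from the base axis. Payload 7.1 kg.
Tool frame: the origin (TCP) lies between the finger pads; the fingertips stand 17 mm ahead of it and the grasp point (between the pads) lies 2 mm behind it; z points along the fingers, y is the line along which they close (so a half turn about z gives the same grasp; the last joint's range is limited). The gripper opens to 88 mm and grips with 3 to 60 N. Pads are 20 mm wide; open, the fingers measure 115 mm over their backs; the gripper's body (75 mm by 178 mm) begins 61 mm behind the grasp point.
Start: joints at [1.191, 0.423, 1.63, -0, 1.089, -0.019], TCP at [220.607, 584.754, 239.675] pointing down, gripper open.
Joint ranges: [-3, 3], [-0.9, 2.11], [0.09, 2.58], [-1.31, 4.45], [0.11, 2.69], [-2.54, 2.54]. Speed limits (rad/s): [2.39, 2.39, 3.01, 3.14, 3.14, 3.14].

## Interface

Orientations are given as a rotation vector (axis times angle).
In Python, from workcell import ctrl, cams, ticket gives the robot as it stands (ctrl), with the cameras (cams) and the job (ticket).
- The arm moves only by the shell command python3 jog.py 'ROWS' [OPENING]. ROWS is a JSON list of rows, 1 to 5 of them, each of 6 numbers: dx, dy, dz in mm, then a rotation vector rx, ry, rz in rad; each row shifts and turns the commanded pose from where the row before left it, along the tool's axes as they then stand; what a row does not reach is not made up. A row lasts 1/12 s, in which the tool goes at most 41.7 mm and 0.125 rad, less where a joint would pass 70% of its speed; a pose out of reach is approached as far as the arm can. OPENING is the finger opening in mm, set as the command begins (- or left out keeps the last). The fingers move at their own pace and stop on an object; the grip force is fixed at half the most. Time passes only in rows, so rows that do not move let the fingers close. It prints the time, the measured TCP pose, the force, the opening and the grip force at its end.
- ctrl.get_obs(): the state, without advancing time (a new reading comes with each control period).
- cams.get_image(name): name is "side" or "top" or "wrist"; returns a dict with "img" (420x560x3 uint8, red, green, blue), "fx", "fy", "cx", "cy" (pixels), "R" (3x3) and "t" (3): a world point X has camera coordinates R X + t. Camera axes: x right, y down, z forward; pixel columns grow to the right and rows downward; lengths in mm; the calibration is good to about 2 mm. The wrist camera is an equidistant fisheye: a pixel r from the principal point sees the ray r / f radians off the axis. A picture is of the moment at which its call begins. There is no depth.
- ticket.close_job(): hands the job in; it is judged then, once.
The state is a dict: "t": time; "qpos": joint angles; "qvel": joint speeds; "joint_torque": joint torques, N m; "ee_pos": TCP position; "orientation": TCP orientation; "ft_force": force on the tool from outside, world axes, zero at the start; "moment": the same for the moment, N m; "width": finger opening in mm; "grasp_force": force on a finger pad.
Only numpy, scipy, OpenCV 4.12 (cv2) and the standard library are available. Lean on these libraries where they do the work, as an engineer would, in place of code of your own. Each camera call takes 0.05 s, during which the arm holds its last target. There are 200 camera calls.

## Working session

There is one attempt and no reset: what is moved stays moved. The work goes in short steps, Python scripts to look and compute and a shell command to move; the robot and the scene stay as the last step left them, time stands still between calls to the robot, and variables do not carry over. Pictures are saved under pics/ and viewed, at most 12 in all, crops included, and the job is handed in when it is done.

```bash
ls; mkdir -p pics; python3 - <<'E'
from workcell import ctrl, cams, ticket
import cv2,pickle
o=ctrl.get_obs();print(o['ee_pos'],o['orientation'],o['t'],o['width'])
d={}
for n in('side','top','wrist'):
    d[n]=cams.get_image(n);cv2.imwrite(f'pics/{n}0.png',d[n]['img'][:,:,::-1]);print(n,{k:v for k,v in d[n].items() if k!='img'})
pickle.dump(d,open('d0.pkl','wb'))
E
```

```text
jog.py
pics
workcell.py
[220.40975489 584.2697329  238.90849548] [-5.63642282e-01 -3.09031093e+00  2.36103402e-03] 0.0 87.55300449531649
side {'fx': 536.1551513145511, 'fy': 536.1551513145511, 'cx': 276.8600272771642, 'cy': 203.43696411157424, 'R': array([[ 9.78933793e-01, -2.04177690e-01,  3.14990045e-04],
       [-1.25115614e-01, -6.01086895e-01, -7.89329227e-01],
       [ 1.61352755e-01,  7.72661644e-01, -6.13970091e-01]]), 't': array([-499.85513796,  162.58466304, 1069.18004386])}
top {'fx': 508.59756784661806, 'fy': 508.59756784661806, 'cx': 286.8887736931881, 'cy': 220.43089202800576, 'R': array([[-0.00521581, -0.99952074,  0.03051368],
       [-0.99510249,  0.00217581, -0.09882455],
       [ 0.0987108 , -0.03087969, -0.99463693]]), 't': array([ 60.23144608, 504.87335781, 979.6519243 ])}
wrist {'fx': 325.19226210127806, 'fy': 325.19226210127806, 'cx': 279.4302581472646, 'cy': 204.59295077394015, 'R': array([[ 0.35249797,  0.93581024, -0.00208952],
       [ 0.90115504, -0.33884044,  0.27038258],
       [ 0.25231878, -0.0971923 , -0.96275069]]), 't': array([-623.4500947 ,  -33.26478037,  390.26489726])}
```

View pics/side0.png

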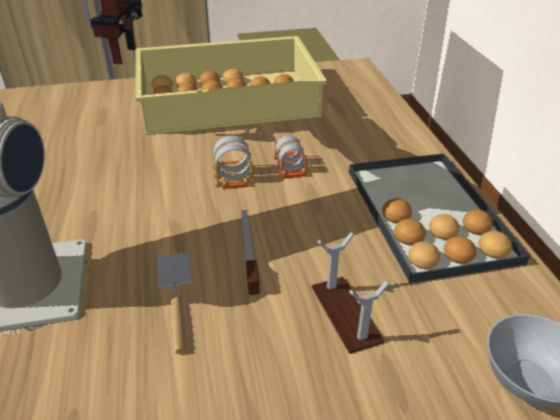

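View pics/top0.png

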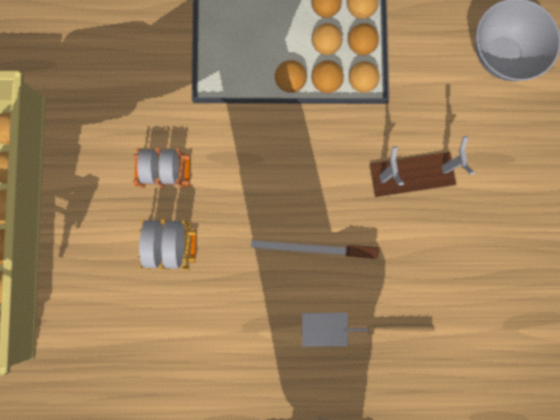

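Side view: skewer handle is at (252,275) with its tip at (246,213), large rings in the yellow rack at (233,158), small rings in the red rack at (290,155), stand base at (346,312). Top view: handle (362,252), tip (253,244), large rings (151,245) and (174,245), fork tops about (393,168) and (460,158). I'll segment these features.

```bash
cat > h.py <<'E'
import numpy as np,cv2,pickle
def ray(c,p):
    p=np.asarray(p,float)
    if c.get('fish'):
        v=(p-[c['cx'],c['cy']])/c['fx'];r=np.hypot(*v);d=np.r_[v/max(r,1e-9)*np.sin(r),np.cos(r)]
    else: d=np.r_[(p[0]-c['cx'])/c['fx'],(p[1]-c['cy'])/c['fy'],1]
    d=c['R'].T@d; return -c['R'].T@c['t'],d/np.linalg.norm(d)
def plane(c,p,z):
    o,d=ray(c,p);return o+d*(z-o[2])/d[2]
def tri(*cp):
    A=np.zeros((3,3));b=np.zeros(3);L=[ray(c,p) for c,p in cp]
    for o,d in L: M=np.eye(3)-np.outer(d,d);A+=M;b+=M@o
    X=np.linalg.solve(A,b);return X,[round(float(np.linalg.norm((np.eye(3)-np.outer(d,d))@(X-o))),1) for o,d in L]
def proj(c,X):
    q=c['R']@np.asarray(X,float)+c['t']
    if c.get('fish'):
        r=np.hypot(q[0],q[1]);a=np.arctan2(r,q[2]);return np.array([c['cx'],c['cy']])+c['fx']*a*q[:2]/r
    return np.array([c['cx']+c['fx']*q[0]/q[2],c['cy']+c['fy']*q[1]/q[2]])
E
python3 - <<'E'
from h import *
np.set_printoptions(precision=1,suppress=True)
d=pickle.load(open('d0.pkl','rb'));T,S=d['top'],d['side']
for n,a,b in[('tip',(253,244),(246,213)),('handle',(362,252),(252,275)),('rings',(163,245),(233,158)),('stand',(413,174),(346,312))]:
    print(n,*tri((T,a),(S,b)))
def up(c,x0,x1,y0,y1,s):
    return cv2.resize(c['img'][y0:y1,x0:x1,::-1],None,fx=s,fy=s,interpolation=cv2.INTER_CUBIC)
im=np.zeros((600,800,3),np.uint8)
a=up(T,240,480,130,265,2);im[:270,:480]=a        # stand+skewer top
a=up(T,130,205,205,280,4);im[:300,490:790]=a
a=up(S,205,265,125,195,4);im[300:580,:240]=a
a=up(S,235,395,200,350,2);im[300:600,250:570]=a
cv2.imwrite('pics/crops0.png',im)
E
```

```text
tip [461.9 125.4   9.1] [2.3, 2.3]
handle [442.1 -89.2  25.2] [0.1, 0.1]
rings [458.  294.   52.9] [2.0, 2.0]
stand [ 601.7 -200.8    4.9] [0.2, 0.2]
```

View pics/crops0.png

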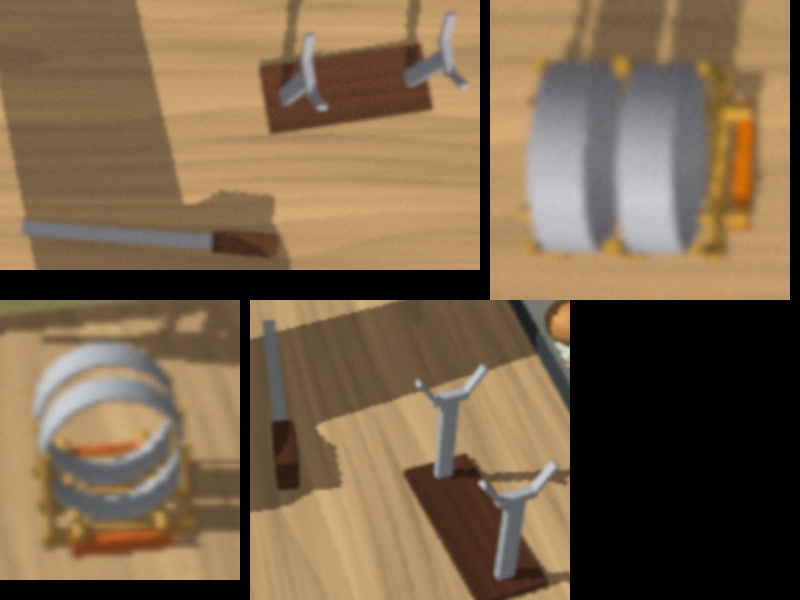

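Crops: in the top view the bar's end is (252,244), bar/handle joint (346.5,251), handle end (378.5,252.5), and base corners (370,162.5), (375,196), (455.5,183.5), (448.5,152). The side view shows the rings' hoops around (233,158) and the forks as V's. I'll measure with colour masks.

```bash
python3 - <<'E'
from h import *
np.set_printoptions(precision=1,suppress=True)
d=pickle.load(open('d0.pkl','rb'));T,S,W=d['top'],d['side'],d['wrist']
print('wristcam off',-W['R'].T@W['t'], 'topcam',-T['R'].T@T['t'])
def comps(c,roi,kind):
    x0,x1,y0,y1=roi;h=cv2.cvtColor(c['img'],cv2.COLOR_RGB2HSV).astype(int);H,Sa,V=h[...,0],h[...,1],h[...,2]
    m={'steel':Sa<45,'wood':(V<115)&(Sa>90),'gold':(Sa>140)&(V>100)}[kind].astype(np.uint8)
    k=np.zeros_like(m);k[y0:y1,x0:x1]=m[y0:y1,x0:x1]
    n,l,s,ce=cv2.connectedComponentsWithStats(k)
    for i in range(1,n):
        if s[i,4]>40:
            cn=np.argwhere(l==i)[:,::-1].astype(np.float32);r=cv2.minAreaRect(cn)
            print(kind,s[i],'c',ce[i],'box',np.array(cv2.boxPoints(r)).ravel())
print('TOP')
comps(T,(245,385,235,265),'steel');comps(T,(340,385,240,265),'wood')
comps(T,(130,205,205,280),'steel');comps(T,(365,475,130,200),'wood');comps(T,(365,475,130,200),'steel')
print('SIDE')
comps(S,(235,265,205,300),'steel');comps(S,(235,265,255,300),'wood')
comps(S,(205,265,130,195),'steel');comps(S,(310,390,230,350),'steel');comps(S,(310,390,270,350),'wood')
E
```

```text
wristcam off [151.3 610.1 383.4] topcam [ 406.    89.4 1022.5]
TOP
steel [251 240  96  15 674] c [298.7 247.2] box [250.8 247.1 251.4 239.9 346.4 247.3 345.8 254.5]
wood [345 244  38  21 531] c [363.3 252.7] box [343.7 261.1 345.3 242.6 383.6 246.  382.  264.4]
steel [ 139  221   45   47 1898] c [161.2 244. ] box [139. 221. 183. 221. 183. 267. 139. 267.]
wood [ 371  152   84   44 2253] c [413.5 173.6] box [369.7 160.9 449.8 149.5 454.8 184.5 374.7 195.9]
steel [442 136  32  38 372] c [458.  159.9] box [437.3 140.7 466.8 135.7 473.2 173.  443.7 178. ]
steel [380 147  24  39 357] c [391.6 169.8] box [374.5 150.7 395.9 146.4 403.5 184.7 382.2 189. ]
SIDE
steel [242 211  11  50 310] c [246.7 236. ] box [240.4 211.2 246.8 210.4 253.  259.6 246.6 260.4]
wood [ 235  255   30   45 1261] c [249.1 277.6] box [235. 255. 264. 255. 264. 299. 235. 299.]
steel [213 135  37  36 588] c [230.  151.4] box [209.5 139.9 243.1 131.5 251.6 165.4 217.9 173.8]
steel [219 163  31  17 190] c [235.6 173.4] box [218.1 170.2 248.7 162.8 251.7 175.  221.  182.4]
steel [381 230   9  15  73] c [386.5 234.9] box [381. 230. 389. 230. 389. 244. 381. 244.]
steel [317 232  37  57 538] c [334.3 260.1] box [316.6 239.3 352.4 231.5 363.3 281.4 327.5 289.2]
steel [349 280  40  60 654] c [366.5 309.4] box [348.1 286.6 387.6 279.7 396.8 332.8 357.3 339.6]
wood [ 312  277   78   73 2290] c [346.5 314.6] box [311.  286.2 352.9 262.3 395.1 336.4 353.1 360.3]
```

```bash
python3 - <<'E'
from h import *
np.set_printoptions(precision=1,suppress=True)
d=pickle.load(open('d0.pkl','rb'));T,S,W=d['top'],d['side'],d['wrist']
print('bar tip(z16),joint(z6)',plane(T,(251.1,243.5),16),plane(T,(346.1,250.9),6))
print('side tip/joint',plane(S,(243.6,210.8),16),plane(S,(250,260),6))
print('tri tip',*tri((T,(251.1,243.5)),(S,(243.6,210.8))),'joint',*tri((T,(346.1,250.9)),(S,(250,260))))
for n,px in[('far ring far/near',(139,244)),('',(153.7,244)),('near ring',(162,244)),('',(175.5,244))]: print(n,plane(T,px,101))
print('ring lateral z56',plane(T,(150,221),56),plane(T,(150,267.5),56),plane(T,(172,221),56),plane(T,(172,267.5),56))
print('side ring lat z56 far',[plane(S,p,56) for p in((213,152),(249,145))])
B=[(369.7,160.9),(449.8,149.5),(454.8,184.5),(374.7,195.9)]
P=np.array([plane(T,p,8) for p in B]);print('base',P,P.mean(0),'sizes',[np.linalg.norm(P[i]-P[i-1]) for i in range(4)])
x=P[0]+P[3]-P[1]-P[2];print('stand axis deg',np.degrees(np.arctan2(x[1],x[0])))
E
```

```text
bar tip(z16),joint(z6) [460.2 129.1  16. ] [445.3 -60.6   6. ]
side tip/joint [458.9 125.8  16. ] [447.9 -26.7   6. ]
tri tip [459.8 129.3  13.2] [0.5, 0.5] joint [444.  -56.4  34.8] [0.2, 0.2]
far ring far/near [455.5 326.9 101. ]
 [455.4 300.7 101. ]
near ring [455.3 285.8 101. ]
 [455.2 261.7 101. ]
ring lateral z56 [501.4 318.8  56. ] [413.7 317.   56. ] [501.3 277.4  56. ] [413.5 275.9  56. ]
side ring lat z56 far [array([414. , 326.9,  56. ]), array([508.5, 341.5,  56. ])]
base [[ 628.3 -111.7    8. ]
 [ 652.4 -277.7    8. ]
 [ 579.6 -285.3    8. ]
 [ 556.2 -120.4    8. ]] [ 604.1 -198.8    8. ] sizes [np.float64(72.59272637956346), np.float64(167.6858591246966), np.float64(73.14997839004769), np.float64(166.55876702271198)]
stand axis deg 98.15667106012786
```

```bash
cat >> h.py <<'E'
from scipy.spatial.transform import Rotation as Ro
def need(pos,yaw_y):  # target TCP position, world angle (deg) of tool y, tool down -> tool-axes shift & rotvec
    from workcell import ctrl, cams, ticket
    o=ctrl.get_obs();R=Ro.from_rotvec(o['orientation']);a=np.radians(yaw_y)
    y=np.r_[np.cos(a),np.sin(a),0];z=np.r_[0,0,-1];G=Ro.from_matrix(np.c_[np.cross(y,z),y,z])
    print('t',round(o['t'],2),'at',o['ee_pos'].round(1),'w',round(o['width'],1),'F',o['ft_force'].round(1),'shift',R.inv().apply(np.array(pos)-o['ee_pos']).round(1),'in goal axes',G.inv().apply(np.array(pos)-o['ee_pos']).round(1),'rot',(R.inv()*G).as_rotvec().round(3))
E
Z='[0,0,0,0,0,0.125]'
python3 jog.py '[[0,0,0,0,0,0.125],[0,0,0,0,0,0.125],[0,0,0,0,0,0.125],[0,0,0,0,0,0.125],[0,0,0,0,0,0.125]]'
python3 jog.py '[[0,0,0,0,0,0.125],[0,0,0,0,0,0.125],[0,0,0,0,0,0.125],[0,0,0,0,0,0.125],[0,0,0,0,0,0.125]]'
python3 -c "from h import *;need((443,-90,220),-4.5)"
```

```text
t: 0.57
ee_pos: [220.5, 584.5, 239.3]
orientation: [1.495, 2.763, -0.001]
ft_force: [-0.4, -0.0, 0.5]
width: 88.0
grasp_force: 0.0
t: 0.98
ee_pos: [220.5, 584.6, 239.3]
orientation: [2.272, 2.169, -0.001]
ft_force: [0.0, 0.1, 0.9]
width: 87.8
grasp_force: 0.0
t 0.98 at [220.5 584.6 239.3] w 87.8 F [0.  0.1 0.9] shift [-663.5  253.4   19.7] in goal axes [-655.   274.7   19.3] rot [-0.     0.001  0.032]
```

```bash
python3 jog.py '[[-20,7.5,0,0,0,0],[-37,14,1,0,0,0],[-37,14,1,0,0,0],[-37,14,1,0,0,0],[-37,14,1,0,0,0]]' >/dev/null
python3 jog.py '[[-37,14,1,0,0,0],[-37,14,1,0,0,0],[-37,14,1,0,0,0],[-37,14,1,0,0,0],[-37,14,1,0,0,0]]' >/dev/null
python3 jog.py '[[-37,14,1,0,0,0],[-37,14,1,0,0,0],[-37,14,1,0,0,0],[-37,14,1,0,0,0],[-37,14,1,0,0,0]]' 
python3 jog.py '[[-37,14,1,0,0,0],[-37,14,1,0,0,0],[-30,11,1,0,0,0],[-18,7,1,0,0,0.032],[0,0,0,0,0,0]]'
python3 - <<'E'
from h import *
from workcell import ctrl, cams, ticket
need((443,-90,220),-4.5)
w=cams.get_image('wrist');w['fish']=1;pickle.dump(w,open('w1.pkl','wb'));cv2.imwrite('pics/w1.png',w['img'][:,:,::-1])
E
```

```text
t: 2.23
ee_pos: [402.5, 37.1, 225.8]
orientation: [2.265, 2.176, 0.0]
ft_force: [0.3, 0.5, 0.2]
width: 88.0
grasp_force: 0.0
t: 2.65
ee_pos: [444.7, -87.7, 221.6]
orientation: [2.304, 2.134, 0.0]
ft_force: [-0.4, 0.2, -0.3]
width: 88.2
grasp_force: 0.0
t 2.65 at [444.7 -87.7 221.6] w 88.2 F [-0.4  0.2 -0.3] shift [-2.4 -1.5  1.6] in goal axes [-2.4 -1.5  1.6] rot [0.001 0.001 0.002]
```

View pics/w1.png

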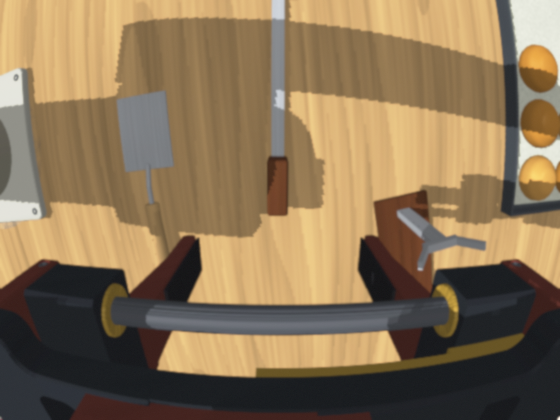

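Wrist view: handle spans (268–288, 157–214), straight between the fingers, and the bar runs up to (279,0). The spatula to the left is at (145,130) and the stand to the right at (430,235).

```bash
python3 - <<'E'
from h import *
np.set_printoptions(precision=1,suppress=True)
d=pickle.load(open('d0.pkl','rb'));T,S=d['top'],d['side'];w=pickle.load(open('w1.pkl','rb'))
h=cv2.cvtColor(w['img'],cv2.COLOR_RGB2HSV).astype(int)
m=((h[...,2]<130)&(h[...,1]>110)&((h[...,0]<9)|(h[...,0]>170)))
for r in range(150,222,6):
    c=np.flatnonzero(m[r,255:300])+255; print(r,(c.min(),c.max(),len(c)) if len(c) else None, end=' ')
print()
b=(h[...,1]<45)
for r in (10,60,110,140):
    c=np.flatnonzero(b[r,262:300])+262; print('bar',r,plane(w,(c.mean(),r),6))
for p in((278,157),(278,214),(278,204)): print(p,plane(w,p,40),plane(w,p,0))
# handle: height from end corners in wrist and top
for q in((346,251),(378.5,252.5)): print('top',q,plane(T,q,40),plane(T,q,0))
print('tri tail top edge',*tri((w,(278,214)),(T,(378.5,252.5))),'head', *tri((w,(278,157)),(T,(346.1,250.9))))
print('side handle tail-bottom / tail-top', plane(S,(253,293),0), plane(S,(253,281),40))
E
```

```text
150 None 156 None 162 None 168 None 174 None 180 None 186 None 192 None 198 None 204 None 210 None 216 None 
bar 10 [458.2 106.    6. ]
bar 60 [453.7  47.2   6. ]
bar 110 [449.4  -8.6   6. ]
bar 140 [446.3 -41.7   6. ]
(278, 157) [445.8 -56.4  40. ] [445.3 -61.5   0. ]
(278, 214) [ 441.2 -116.3   40. ] [ 440.1 -128.8    0. ]
(278, 204) [ 442.  -105.4   40. ] [ 441.  -116.6    0. ]
top (346, 251) [443.7 -55.4  40. ] [445.3 -61.3   0. ]
top (378.5, 252.5) [ 440.6 -118.7   40. ] [ 442.  -127.2    0. ]
tri tail top edge [ 441.  -122.7   20.2] [0.4, 0.4] head [445.4 -61.1   3. ] [0.0, 0.0]
side handle tail-bottom / tail-top [ 439.1 -113.4    0. ] [ 439.1 -119.7   40. ]
```

```bash
python3 jog.py '[[-2,-1.5,40,0,0,0],[0,0,40,0,0,0],[0,0,40,0,0,0],[0,0,35,0,0,0],[0,0,25,0,0,0]]' >/dev/null
python3 jog.py '[[0,0,12,0,0,0],[0,0,5,0,0,0],[0,0,0,0,0,0]]' >/dev/null
python3 -c "from h import *;need((443,-90,24),-4.6)"
python3 jog.py '[[0,0,0,0,0,0],[0,0,0,0,0,0],[0,0,0,0,0,0],[0,0,0,0,0,0],[0,0,0,0,0,0]]' 0
python3 jog.py '[[0,0,0,0,0,0],[0,0,0,0,0,0],[0,0,0,0,0,0],[0,0,0,0,0,0],[0,0,0,0,0,0]]'
```

```text
t 3.37 at [440.8 -85.4  23.8] w 87.8 F [-0.3 -1.1 -0.2] shift [-4.5  2.5 -0.2] in goal axes [-4.4  2.5 -0.2] rot [-0.003 -0.     0.01 ]
t: 3.78
ee_pos: [442.3, -86.7, 25.4]
orientation: [2.299, 2.139, 0.001]
ft_force: [0.5, -0.3, 0.9]
width: 57.8
grasp_force: 0.0
t: 4.2
ee_pos: [441.9, -86.6, 24.7]
orientation: [-2.3, -2.14, 0.0]
ft_force: [0.4, 0.3, -0.3]
width: 25.2
grasp_force: 0.0
```

```bash
python3 jog.py '[[0,0,0,0,0,0],[0,0,0,0,0,0],[0,0,0,0,0,0],[0,0,0,0,0,0]]'
python3 jog.py '[[0,0,-5,0,0,0],[0,0,-10,0,0,0],[0,0,-20,0,0,0],[0,0,-20,0,0,0],[0,0,-5,0,0,0]]'
python3 - <<'E'
from h import *
from workcell import ctrl, cams, ticket
need((457,174,76),-0.1)
np.set_printoptions(precision=1,suppress=True)
d={n:cams.get_image(n) for n in('top','side')};pickle.dump(d,open('d2.pkl','wb'))
im=np.zeros((600,800,3),np.uint8)
im[:340]=cv2.resize(d['top']['img'][200:285,200:400,::-1],(800,340),interpolation=cv2.INTER_CUBIC)
im[340:,:400]=cv2.resize(d['side']['img'][200:330,150:350,::-1],(400,260),interpolation=cv2.INTER_CUBIC)
cv2.imwrite('pics/grasp.png',im)
E
```

```text
t: 4.53
ee_pos: [441.9, -86.6, 24.7]
orientation: [2.3, 2.14, 0.0]
ft_force: [-0.0, -0.1, 0.0]
width: 22.2
grasp_force: 29.9
t: 4.95
ee_pos: [443.1, -86.8, 87.4]
orientation: [2.298, 2.138, 0.003]
ft_force: [0.6, -1.2, -0.3]
width: 21.6
grasp_force: 29.9
t 4.95 at [443.1 -86.8  87.4] w 21.6 F [ 0.6 -1.2 -0.3] shift [261.2  -4.9  11.2] in goal axes [260.9  13.4  11.4] rot [ 0.004  0.001 -0.07 ]
```

View pics/grasp.png

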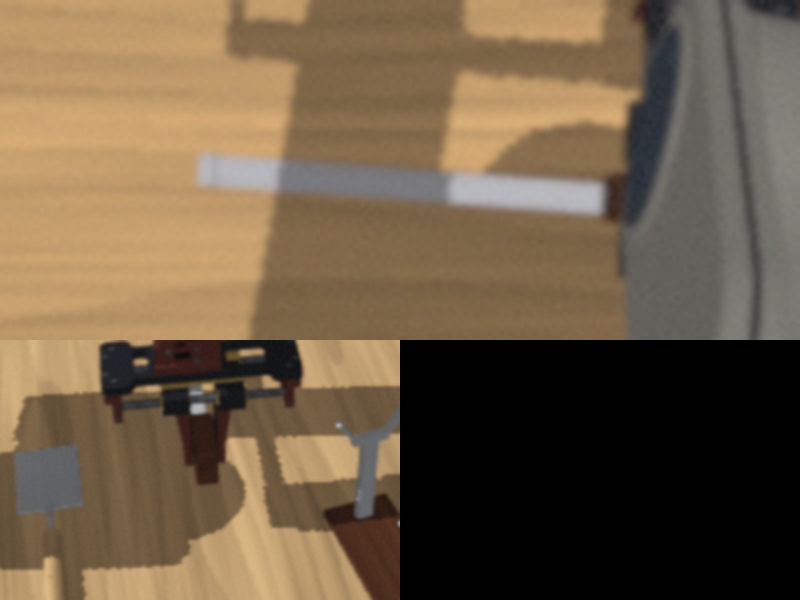

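Held with 29.9 N; the bar runs straight from (351,249) to the tip at (250,242) in the top view and looks level. I'll align with the ring axis, advance to before the rings, and check.

```bash
python3 jog.py '[[0,0,0,0,0,-0.025],[0,0,0,0,0,-0.03],[0,0,0,0,0,-0.015],[0,7,6,0,0,0],[0,6.5,5.5,0,0,0]]' >/dev/null
python3 jog.py '[[15,0,0,0,0,0],[30,0,0,0,0,0],[30,0,0,0,0,0],[20,0,0,0,0,0],[5,0,0,0,0,0]]' >/dev/null
python3 jog.py '[[0,0,0,0,0,0],[0,0,0,0,0,0]]'
python3 - <<'E'
from h import *
from workcell import ctrl, cams, ticket
need((457.5,177,76.5),-0.1)
np.set_printoptions(precision=1,suppress=True)
d={n:cams.get_image(n) for n in('top','side','wrist')};d['wrist']['fish']=1;pickle.dump(d,open('d3.pkl','wb'))
T0=pickle.load(open('d2.pkl','rb'))['top'];print('lift check',plane(T0,(250,242.5),79),plane(T0,(351,248.8),69))
im=np.zeros((600,800,3),np.uint8)
im[:300]=cv2.resize(d['top']['img'][205:280,130:330,::-1],(800,300),interpolation=cv2.INTER_CUBIC)
im[300:,:400]=cv2.resize(d['side']['img'][120:270,150:350,::-1],(400,300),interpolation=cv2.INTER_CUBIC)
im[300:,400:]=cv2.resize(d['wrist']['img'][:,:,::-1],(400,300),interpolation=cv2.INTER_AREA)
cv2.imwrite('pics/align.png',im)
E
```

```text
t: 6.05
ee_pos: [455.8, 13.3, 72.7]
orientation: [-2.223, -2.22, 0.001]
ft_force: [-1.2, 0.1, -1.1]
width: 22.0
grasp_force: 29.9
t 6.05 at [455.8  13.3  72.7] w 22.0 F [-1.2  0.1 -1.1] shift [163.7   1.5  -3.9] in goal axes [163.8   1.4  -3.8] rot [-0.     0.     0.001]
lift check [458.7 128.7  79. ] [446.7 -60.7  69. ]
```

View pics/align.png

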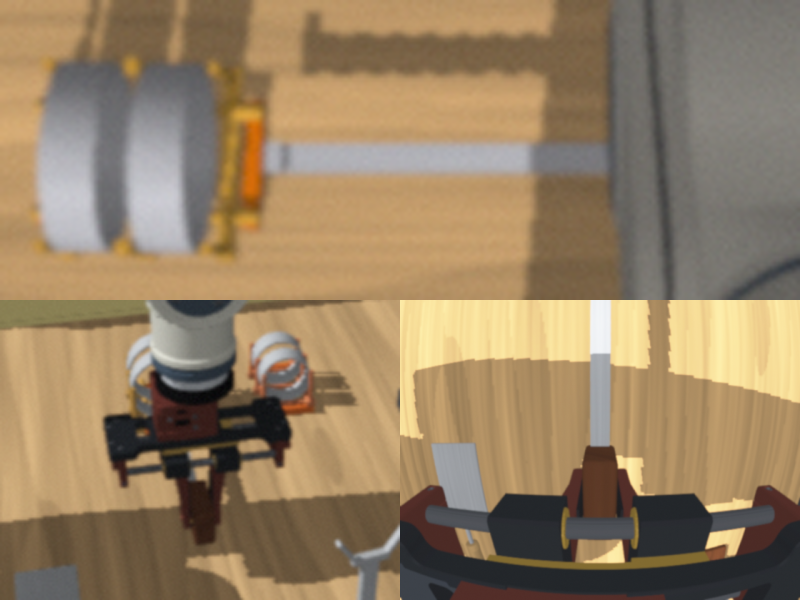

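The top crop shows the bar centred (row 157) on the rings (rows 62–253), with its tip at column 265, just before the rack. I'll thread it and check forces.

```bash
python3 jog.py '[[8,1.4,-3,0,0,0],[15,0,0,0,0,0],[18,0,0,0,0,0],[18,0,0,0,0,0],[18,0,0,0,0,0]]'
python3 jog.py '[[18,0,0,0,0,0],[18,0,0,0,0,0],[18,0,0,0,0,0],[15,0,0,0,0,0],[10,0,0,0,0,0]]'
python3 jog.py '[[6,0,0,0,0,0],[2,0,0,0,0,0],[0,0,0,0,0,0]]' 
python3 - <<'E'
from h import *
from workcell import ctrl, cams, ticket
need((457.5,177,76.5),-0.1)
d={n:cams.get_image(n) for n in('top','side')};pickle.dump(d,open('d4.pkl','wb'))
im=np.zeros((600,800,3),np.uint8)
im[:300]=cv2.resize(d['top']['img'][205:280,100:300,::-1],(800,300),interpolation=cv2.INTER_CUBIC)
im[300:,:400]=cv2.resize(d['side']['img'][90:240,150:350,::-1],(400,300),interpolation=cv2.INTER_CUBIC)
cv2.imwrite('pics/thread.png',im)
E
```

```text
t: 6.62
ee_pos: [457.4, 90.9, 76.5]
orientation: [2.225, 2.217, 0.001]
ft_force: [0.6, -0.2, -1.2]
width: 21.7
grasp_force: 29.9
t: 7.03
ee_pos: [457.6, 170.6, 76.5]
orientation: [2.224, 2.219, 0.001]
ft_force: [-0.5, 0.0, -0.6]
width: 21.7
grasp_force: 29.9
t: 7.28
ee_pos: [457.3, 177.4, 76.2]
orientation: [2.223, 2.219, -0.0]
ft_force: [-0.2, 0.7, -1.4]
width: 21.9
grasp_force: 29.9
t 7.28 at [457.3 177.4  76.2] w 21.9 F [-0.2  0.7 -1.4] shift [-0.4  0.2 -0.3] in goal axes [-0.4  0.2 -0.3] rot [-0.  0. -0.]
```

View pics/thread.png

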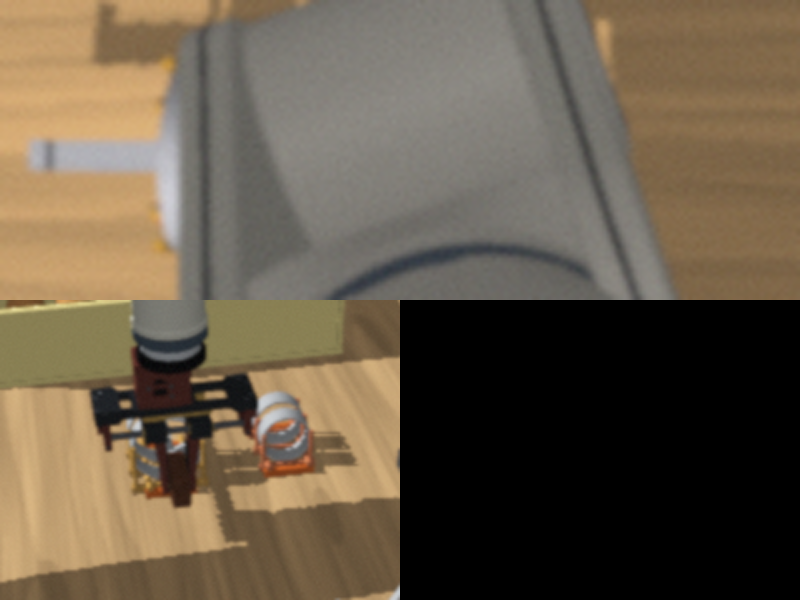

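The bar's tip emerges past the far ring (crop col 30, row 155) and no contact force shows. Lifting gently, then quicker.

```bash
python3 jog.py '[[0,0,-8,0,0,0],[0,0,-14,0,0,0],[0,0,-8,0,0,0],[0,0,-5,0,0,0],[0,0,-4,0,0,0]]'
python3 jog.py '[[0,0,-4,0,0,0],[0,0,-5,0,0,0],[0,0,-7,0,0,0],[0,0,-8,0,0,0],[0,0,-10,0,0,0]]'
python3 jog.py '[[0,0,-12,0,0,0],[0,0,-14,0,0,0],[0,0,-16,0,0,0],[0,0,-16,0,0,0],[0,0,-16,0,0,0]]'
python3 jog.py '[[0,0,-14,0,0,0],[0,0,-12,0,0,0],[0,0,-10,0,0,0],[0,0,-5,0,0,0],[0,0,0,0,0,0]]'
python3 - <<'E'
from h import *
from workcell import ctrl, cams, ticket
need((457.5,177,262),-0.1)
d={n:cams.get_image(n) for n in('top','side','wrist')};d['wrist']['fish']=1;pickle.dump(d,open('d5.pkl','wb'))
im=np.zeros((600,800,3),np.uint8)
im[:300]=cv2.resize(d['top']['img'][180:300,0:320,::-1],(800,300),interpolation=cv2.INTER_CUBIC)
im[300:,:400]=cv2.resize(d['side']['img'][40:190,150:350,::-1],(400,300),interpolation=cv2.INTER_CUBIC)
im[300:,400:]=cv2.resize(d['wrist']['img'][:,:,::-1],(400,300),interpolation=cv2.INTER_AREA)
cv2.imwrite('pics/lift.png',im)
E
```

```text
t: 7.8
ee_pos: [457.6, 177.2, 116.1]
orientation: [2.224, 2.218, 0.001]
ft_force: [-0.0, 0.1, -2.6]
width: 21.9
grasp_force: 29.9
t: 8.22
ee_pos: [456.9, 177.3, 149.5]
orientation: [-2.223, -2.219, 0.002]
ft_force: [-0.1, -0.8, -2.7]
width: 22.0
grasp_force: 29.9
t: 8.63
ee_pos: [457.1, 177.3, 224.6]
orientation: [2.224, 2.219, 0.0]
ft_force: [0.2, -0.2, -2.9]
width: 21.7
grasp_force: 29.9
t: 9.05
ee_pos: [457.8, 177.6, 265.5]
orientation: [2.223, 2.219, 0.003]
ft_force: [-0.6, 0.8, -1.8]
width: 21.9
grasp_force: 29.9
t 9.05 at [457.8 177.6 265.5] w 21.9 F [-0.6  0.8 -1.8] shift [-0.6 -0.3  3.5] in goal axes [-0.6 -0.3  3.5] rot [ 0.002 -0.001 -0.   ]
```

View pics/lift.png

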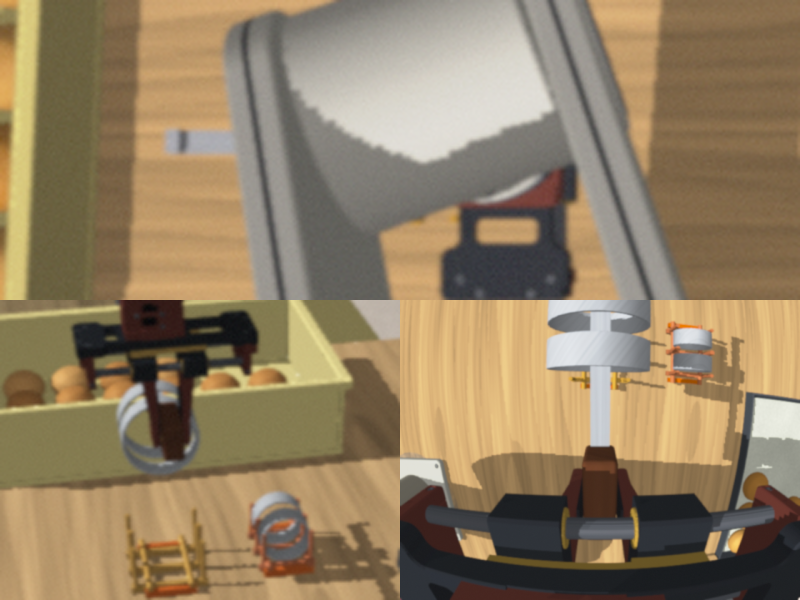

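Both rings hang on the bar, the yellow rack is empty and the small rings are untouched. Next I check the fork positions by triangulating the V junctions: top (395,167.5), (461.5,162.5); side (333.5,250), (367.5,297.5); wrist (430,237).

```bash
python3 - <<'E'
from h import *
np.set_printoptions(precision=1,suppress=True)
d=pickle.load(open('d0.pkl','rb'));T,S=d['top'],d['side'];w=pickle.load(open('w1.pkl','rb'))
print('f1 T+S',*tri((T,(395,167.5)),(S,(333.5,250))),'T+S+W',*tri((T,(395,167.5)),(S,(333.5,250)),(w,(430,237))))
print('f2 T+S',*tri((T,(461.5,162.5)),(S,(367.5,297.5))))
u=np.array([-.1421,.9899,0])
for s in(65,-65):
    X=np.r_[604.1,-198.8,115]+s*u;print(X,proj(T,X),proj(S,X),proj(w,X))
# post bottoms (on base z=8) from side: visible posts' feet
for p in((332.5,288),(364,338)): print('foot',plane(S,p,8))
# lip tips
for a,b in[((394,148),(352,233)),((403,183.5),(318,242))]: print('lip f1',*tri((T,a),(S,b)))
for a,b in[((465,137.5),(387,281)),((473,173),(350,292))]: print('lip f2',*tri((T,a),(S,b)))
for n,c in(('top',T),('side',S)):
    print(n)
from workcell import ctrl, cams, ticket
need((621.6,-317.6,262),8.2)
E
```

```text
f1 T+S [ 591.4 -137.8  108.8] [2.6, 2.6] T+S+W [ 590.1 -135.1  102.8] [6.6, 2.3, 6.7]
f2 T+S [ 607.  -262.8  109.5] [3.6, 3.6]
[ 594.9 -134.5  115. ] [393.8 166.3] [336.4 245.8] [445.9 244.1]
[ 613.3 -263.1  115. ] [463.1 156.5] [369.4 295.3] [442.9 347.3]
foot [ 593.  -139.5    8. ]
foot [ 613.7 -267.3    8. ]
lip f1 [ 623.9 -130.3  137.4] [0.5, 0.5]
lip f1 [ 557.4 -143.8  139.8] [1.4, 1.4]
lip f2 [ 642.8 -258.9  138.5] [0.1, 0.1]
lip f2 [ 576.6 -270.2  139. ] [1.4, 1.4]
top
side
t 9.2 at [456.8 177.2 263.6] w 21.6 F [-0.9 -0.4 -2.5] shift [-494.5  165.7    1.6] in goal axes [-513.2   92.5    1.6] rot [-0.   0.  -0.1]
```

```bash
python3 jog.py '[[-6,2,0,0,0,0],[-12,4,0,0,0,0],[-18,6,0,0,0,0],[-24,8,0,0,0,0],[-31,10,0,0,0,0]]' >/dev/null
python3 jog.py '[[-31,10,0,0,0,0],[-31,10,0,0,0,0],[-31,10,0,0,0,0],[-31,10,0,0,0,0],[-31,10,0,0,0,0]]'
python3 jog.py '[[-31,10,0,0,0,0],[-31,10,0,0,0,0],[-31,10,0,0,0,0],[-31,10,0,0,0,0],[-31,10,0,0,0,0]]' >/dev/null
python3 jog.py '[[-31,10,0,0,0,0],[-24,8,0,0,0,0],[-18,6,0,0,0,0],[-12,4,0,0,0,0],[-6,2,0,0,0,0]]'
python3 jog.py '[[0,0,0,0,0,-0.02],[0,0,0,0,0,-0.04],[0,0,0,0,0,-0.04],[0,0,0,0,0,-0.03],[0,0,0,0,0,-0.016]]'
python3 -c "from h import *;need((619,-315.5,262),8.4)"
```

```text
t: 10.03
ee_pos: [536.7, -70.8, 263.4]
orientation: [-2.223, -2.218, 0.001]
ft_force: [1.2, 1.8, -2.1]
width: 21.6
grasp_force: 29.9
t: 10.87
ee_pos: [616.1, -316.7, 263.0]
orientation: [-2.224, -2.217, 0.001]
ft_force: [0.1, 0.7, -2.4]
width: 21.8
grasp_force: 29.9
t: 11.28
ee_pos: [616.1, -313.5, 264.1]
orientation: [-2.051, -2.378, -0.0]
ft_force: [0.2, -0.1, -2.6]
width: 22.0
grasp_force: 29.9
t 11.28 at [ 616.1 -313.5  264.1] w 22.0 F [ 0.2 -0.1 -2.6] shift [-2.4  2.6  2.1] in goal axes [-2.4  2.6  2.1] rot [-0.    -0.001  0.001]
```

```bash
python3 jog.py '[[-2,2.5,4,0,0,0],[0,0,4,0,0,0],[0,0,0,0,0,0]]' >/dev/null
python3 - <<'E'
from h import *
from workcell import ctrl, cams, ticket
need((619,-315.5,254),8.4)
d={n:cams.get_image(n) for n in('top','side','wrist')};d['wrist']['fish']=1;pickle.dump(d,open('d6.pkl','wb'))
im=np.zeros((600,800,3),np.uint8)
im[:300,:400]=cv2.resize(d['top']['img'][100:250,340:540,::-1],(400,300),interpolation=cv2.INTER_CUBIC)
im[300:,:400]=cv2.resize(d['side']['img'][180:360,250:490,::-1],(400,300),interpolation=cv2.INTER_CUBIC)
im[:,400:]=cv2.resize(d['wrist']['img'][0:420,140:420,::-1],(400,600),interpolation=cv2.INTER_CUBIC)
cv2.imwrite('pics/over.png',im)
E
```

```text
t 11.53 at [ 618.8 -315.9  255. ] w 21.5 F [-0.8  0.  -3.1] shift [0.3 0.3 1. ] in goal axes [0.3 0.3 1. ] rot [-0.001 -0.001 -0.003]
```

View pics/over.png

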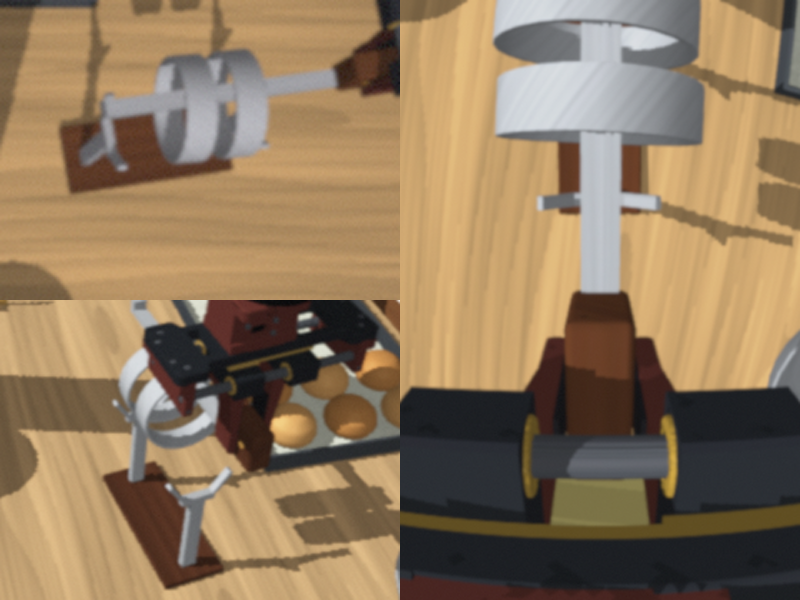

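Wrist crop: bar centred at column 600 between the lips (538, 660), so lateral alignment is good. I need the rings' place along the bar relative to the forks.

```bash
python3 - <<'E'
from h import *
np.set_printoptions(precision=1,suppress=True)
d=pickle.load(open('d6.pkl','rb'));T,w=d['top'],d['wrist']
a=np.radians(98.4);u=np.r_[np.cos(a),np.sin(a),0];h=np.r_[618.8,-315.9,0]-3.3*u
s=lambda X:round(float((X-h)@u),1)
print('wrist near ring near rim',s(plane(w,(280,93.5),238.5)),'near ring far rim',s(plane(w,(280,45),238.5)),'joint',s(plane(w,(280,204.5),236)),'far ring near rim',s(plane(w,(280,16),238.5)))
h_=cv2.cvtColor(T['img'],cv2.COLOR_RGB2HSV)
for q in((392.5,152),): print('tip top',s(plane(T,q,246)))
for x in(420,437,445,462): print(x,s(plane(T,(x,127),239)))
print('joint top',s(plane(T,(507.5,139),236)))
cv2.imwrite('pics/over2.png',cv2.resize(T['img'][115:190,385:515,::-1],(780,450),interpolation=cv2.INTER_CUBIC))
E
```

```text
wrist near ring near rim 87.3 near ring far rim 111.9 joint 30.3 far ring near rim 127.4
tip top 220.3
420 167.8
437 140.8
445 128.0
462 100.9
joint top 30.4
```

View pics/over2.png

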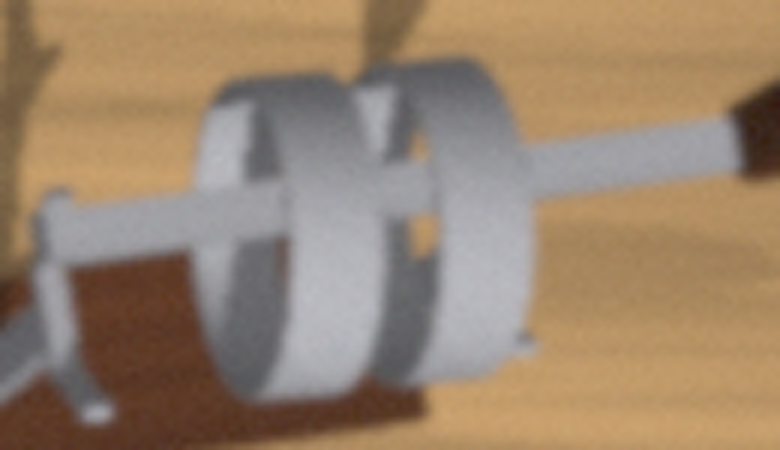

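The rings span 87–152 mm along the bar from the handle middle (pair centre 120), so they are centred between forks at 55 and 185. Lowering.

```bash
python3 jog.py '[[0,0,6,0,0,0],[0,0,12,0,0,0],[0,0,15,0,0,0],[0,0,15,0,0,0],[0,0,15,0,0,0]]'
python3 jog.py '[[0,0,13,0,0,0],[0,0,10,0,0,0],[0,0,7,0,0,0],[0,0,5,0,0,0],[0,0,3,0,0,0]]'
python3 jog.py '[[0,0,2,0,0,0],[0,0,2,0,0,0],[0,0,2,0,0,0],[0,0,1,0,0,0],[0,0,0,0,0,0]]'
python3 - <<'E'
from h import *
from workcell import ctrl, cams, ticket
need((619,-315.5,139.5),8.4)
d={n:cams.get_image(n) for n in('top','side','wrist')};d['wrist']['fish']=1;pickle.dump(d,open('d7.pkl','wb'))
im=np.zeros((600,800,3),np.uint8)
im[:300,:400]=cv2.resize(d['top']['img'][115:190,385:485,::-1],(400,300),interpolation=cv2.INTER_CUBIC)
im[300:,:400]=cv2.resize(d['side']['img'][205:355,290:490,::-1],(400,300),interpolation=cv2.INTER_CUBIC)
im[:,400:]=cv2.resize(d['wrist']['img'][0:420,140:420,::-1],(400,600),interpolation=cv2.INTER_CUBIC)
cv2.imwrite('pics/low.png',im)
E
```

```text
t: 12.1
ee_pos: [618.7, -316.4, 191.5]
orientation: [-2.056, -2.375, 0.0]
ft_force: [0.6, -0.8, -3.7]
width: 21.6
grasp_force: 29.9
t: 12.52
ee_pos: [619.1, -316.6, 154.5]
orientation: [-2.056, -2.375, 0.0]
ft_force: [0.1, -0.4, -2.3]
width: 21.9
grasp_force: 29.9
t: 12.93
ee_pos: [619.1, -316.6, 148.3]
orientation: [2.056, 2.375, 0.0]
ft_force: [-0.1, -0.4, -3.0]
width: 22.0
grasp_force: 29.9
t 12.93 at [ 619.1 -316.6  148.3] w 22.0 F [-0.1 -0.4 -3. ] shift [1.1 0.  8.8] in goal axes [1.1 0.  8.8] rot [ 0.     0.    -0.003]
```

View pics/low.png

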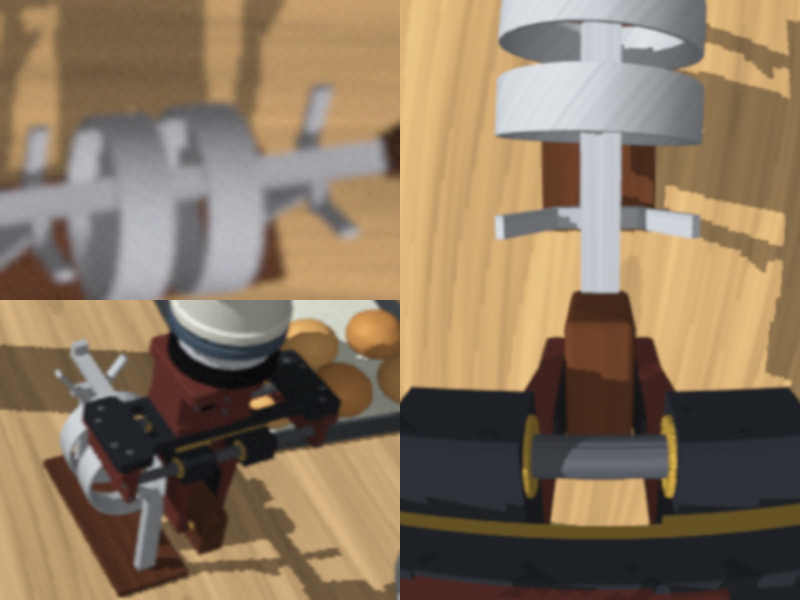

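The bar lies centred over the near fork floor (557–647, bar 580–620), and over the far fork in the top crop; rings are between. Lower in 1 mm steps until force changes.

```bash
python3 jog.py '[[0,0,2,0,0,0],[0,0,2,0,0,0],[0,0,1,0,0,0],[0,0,1,0,0,0],[0,0,0,0,0,0]]' | egrep 'ee|force'
python3 jog.py '[[0,0,1,0,0,0],[0,0,0,0,0,0]]' | egrep 'ee|force'
python3 jog.py '[[0,0,1,0,0,0],[0,0,0,0,0,0]]' | egrep 'ee|force'
```

```text
ee_pos: [618.9, -316.5, 141.8]
ft_force: [0.7, -0.3, -2.4]
grasp_force: 29.9
ee_pos: [619.0, -316.5, 141.0]
ft_force: [-0.2, 0.0, -3.0]
grasp_force: 29.9
ee_pos: [619.1, -316.5, 140.1]
ft_force: [-0.9, -0.5, -2.1]
grasp_force: 29.9
```

```bash
python3 jog.py '[[0,0,0.7,0,0,0],[0,0,0,0,0,0]]' | egrep 'ee|force'
python3 jog.py '[[0,0,0.7,0,0,0],[0,0,0,0,0,0]]' | egrep 'ee|ft_force'
python3 -c "from h import *;need((619,-315.5,139.5),8.4);from workcell import ctrl, cams, ticket;print(ctrl.get_obs()['moment'])"
```

```text
ee_pos: [619.1, -316.6, 139.7]
ft_force: [-0.4, 0.8, -0.7]
grasp_force: 30.0
ee_pos: [619.3, -316.6, 139.6]
ft_force: [-1.4, 1.1, 4.2]
t 14.17 at [ 619.3 -316.6  139.6] w 21.7 F [-1.4  1.1  4.2] shift [ 1.1 -0.1  0.1] in goal axes [ 1.1 -0.1  0.1] rot [ 0.     0.    -0.003]
[0.20212373 0.35939296 0.10255894]
```

```bash
python3 jog.py '[[0,0,-0.4,0,0,0],[0,0,0,0,0,0]]' | egrep 'ee|ft_force'
python3 jog.py '[[0,0,0,0,0,0],[0,0,0,0,0,0],[0,0,0,0,0,0],[0,0,0,0,0,0],[0,0,0,0,0,0]]' 70
python3 jog.py '[[0,0,0,0,0,0],[0,0,0,0,0,0],[0,0,0,0,0,0],[0,0,-4,0,0,0],[0,0,-8,0,0,0]]'
python3 jog.py '[[0,0,-15,0,0,0],[0,0,-25,0,0,0],[0,0,-25,0,0,0],[0,0,-20,0,0,0],[0,0,-10,0,0,0]]'
python3 - <<'E'
from h import *
from workcell import ctrl, cams, ticket
d={n:cams.get_image(n) for n in('top','side','wrist')};pickle.dump(d,open('d8.pkl','wb'))
im=np.zeros((600,800,3),np.uint8)
im[:300,:400]=cv2.resize(d['top']['img'][110:200,380:500,::-1],(400,300),interpolation=cv2.INTER_CUBIC)
im[300:,:400]=cv2.resize(d['side']['img'][205:355,290:490,::-1],(400,300),interpolation=cv2.INTER_CUBIC)
im[:,400:]=cv2.resize(d['wrist']['img'][0:420,140:420,::-1],(400,600),interpolation=cv2.INTER_CUBIC)
cv2.imwrite('pics/done.png',im)
E
```

```text
ee_pos: [619.3, -316.6, 139.6]
ft_force: [-0.6, 0.7, 3.8]
t: 14.75
ee_pos: [619.1, -316.6, 139.0]
orientation: [-2.056, -2.375, 0.0]
ft_force: [0.6, 0.5, -0.7]
width: 51.8
grasp_force: 0.0
t: 15.17
ee_pos: [618.5, -316.2, 150.6]
orientation: [-2.055, -2.374, 0.001]
ft_force: [-0.5, 0.1, 0.4]
width: 70.2
grasp_force: 0.0
t: 15.58
ee_pos: [620.3, -317.2, 250.3]
orientation: [2.053, 2.372, 0.002]
ft_force: [-0.2, -0.3, -0.1]
width: 69.9
grasp_force: 0.0
```

View pics/done.png

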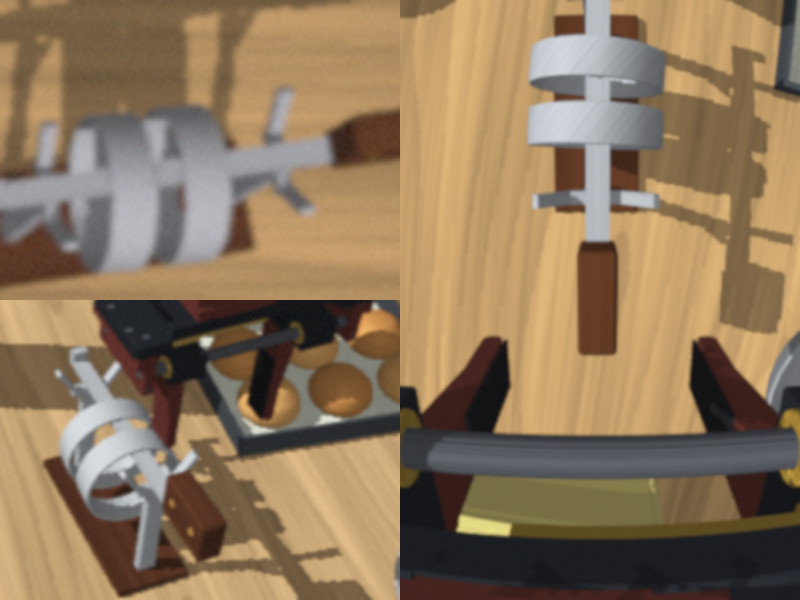

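The skewer rests level on both forks (handle at (597,300) in the wrist crop), both rings hang between them, and the gripper is clear. I'm handing the job in.

```bash
python3 jog.py '[[0,0,0,0,0,0],[0,0,0,0,0,0],[0,0,0,0,0,0]]' | egrep 't:|ft'
python3 -c "from workcell import ctrl, cams, ticket;print(ticket.close_job())"
```

```text
t: 15.98
ft_force: [0.0, -0.0, -0.3]
the job is handed in; nothing more can be done
None
```

The loaded skewer lies across both forks of the drying stand with both large rings hanging between them; the gripper let go only after it was set down, and the job was handed in at about 16 s (the verdict was not shown).

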